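# Set the sweet tins into their presentation trays

## Robot

A 6-joint arm with a two-finger parallel gripper is mounted at the origin on the work surface. World frame = base frame: x ahead of the robot, y to its left, z up, the work surface at z = 0. Lengths are in m, angles in degrees, forces in N, time in s.
With the tool pointing down it reaches from about 0.25 to 0.725 m from the base axis. Payload 9.7 kg.
Tool frame: the origin (TCP) lies at the very end of the fingers, on their centre line; the grasp point (between the pads) lies grasp_offset behind it (grasp_offset is the distance from the TCP to the grasp point, in m); z points along the fingers, y is the line along which they close (so a half turn about z gives the same grasp; the last joint's range is limited). The gripper opens to 85 mm and grips with 20 to 120 N. Pads are 22 mm wide; open, the fingers measure 114 mm over their backs; the gripper's body (76 mm by 85 mm) begins 54 mm behind the grasp point. The pads swing forward as they close: fully open they stand 13 mm farther back than shut.
Start: joints at [71.219, 4.979, 10.078, 95.1, 0, 90], TCP at [0.177, 0.521, 0.231] pointing down, gripper open.
Joint ranges: [-179.16, 179.16], [-48.56, 103.87], [-65.8, 70.77], [-126.05, 130.52], [-82.76, 87.17], [-180, 180]. Speed limits (degrees/s): [127.2, 127.2, 147.25, 180, 180, 180].

## Interface

Orientations are given as [roll, pitch, yaw] about the fixed x, y, z axes, in that order (R = Rz(yaw) Ry(pitch) Rx(roll)).
In Python, from workcell import get_obs, camera, calibration, job_done, recognise, cut_out, mark_of, grasp_offset gives the robot as it stands.
- The arm moves only by the tool servo_tool, never from a script. Its argument "moves" is a list of rows, each a list of 3 entries, a list of its own where there are three numbers: the turn, a rotation vector about the tool's x, y, z in degrees, then the shift along the tool's x, y, z in m, then the opening in per cent of the stroke, from 0 (shut) to 100 (fully open). In form: [[[ax, ay, az], [x, y, z], claw], ...]. A call has 1 to 12 rows; each row shifts and turns the commanded pose from where the row before left it, along the tool's axes as they then stand; what a row does not reach is not made up. A row lasts 1/10 s, in which the tool goes at most 50 mm and 8.59 degrees, less where a joint would pass 70% of its speed; a pose out of reach is approached as far as the arm can. A call is refused whole if a number of a shift passes 0.05 or a number of a turn 8.59, either way. A call with a gripper value outside its range is refused whole. The fingers move at their own pace and stop on an object; "force" is the grip in N (left out, the last holds). Time passes only in rows, so rows that do not move let the fingers close. It gives the time, the measured TCP pose, the force, the opening and the grip force at its end, in the units of the state.
- get_obs(): the state, without advancing time (a new reading comes with each control period).
- camera(name): name is "scene" or "top" or "wrist"; returns (picture, depth): 384x512x3 uint8, red, green, blue; 384x512 float32, m along the optical axis (not along the pixel's ray), 0 where there is no reading.
- calibration(name): a dict with "camera_matrix" (3x3 intrinsics, pixels), "R" (3x3) and "t" (3): a world point X has camera coordinates R X + t. Camera axes: x right, y down, z forward; pixel columns grow to the right and rows downward; lengths in m; the calibration is good to about 2 mm. The wrist camera is an equidistant fisheye: a pixel r from the principal point sees the ray r / f radians off the axis. A picture is of the moment at which its call begins: read the wrist's pose just before it. calibration takes no time and is no camera call; for the wrist camera it gives the pose at the moment of the call.
- job_done(): hands the job in; it is judged then, once.
Trained networks look in the newest picture that a camera, given by its name, has taken for a name from the list of things; names that differ only in an ending like _2 or _b are one class to them, and where a whole thing is asked for, a point or a joint stands for the part that bears it (a point fixed in the world has none). Each returns a list of dicts, best first, with "score" (0 to 1); they miss things now and then, are a little off and sometimes report something else, mostly with a low value. They report only what shows in the picture. A call takes as long as a camera call. They do not tell look-alikes from the thing itself.
- recognise(name, camera): "xyz" ([x, y, z] in m, in the coordinates of the camera as it stood for that picture, good to about 4 mm: the middle of the surface that is visible of it).
- cut_out(name, camera): "mask" (384x512 bool, what is visible of it).
- mark_of(name, camera): "xyz" ([x, y, z] in m, in the coordinates of the camera as it stood for that picture, good to about 4 mm: a listed point, or the origin of a listed thing).
The state is a dict: "time": time; "q": joint angles; "qd": joint speeds; "joint_efforts": joint torques, N m; "ee_pos": TCP position; "tcp_rot": TCP orientation; "wrist_force": force on the tool from outside, world axes, zero at the start; "torque": the same for the moment, N m; "opening": finger opening in m; "grasp_force": force on a finger pad.
Only numpy, scipy, OpenCV 4.12 (cv2) and the standard library are available. Lean on these libraries where they do the work, as an engineer would, in place of code of your own. Each camera call takes 0.05 s, during which the arm holds its last target. There are 200 camera calls.

## Task

Set each of the four sweet tins, lid up, into the presentation tray whose well matches it in shape and size, so that every tin sits flat on the floor of its own well. Keep the tins upright all the way, and leave the tape dispenser and the finished gift box where they are.

Things in the scene. Friction and masses are not known exactly. Their poses are not given: they have to be found in the camera images.
- tin_large_round: Closed, filled sweet tin, round, 66 mm in diameter, 36 mm tall, about 0.15 kg: bare steel sides below, plain tan lid above; sides straight, so it can be gripped from above anywhere on them. Stands on the table lid up. Origin: centre of its underside; z up.
- tin_small_round: Closed, filled sweet tin, round, 42 mm in diameter, 36 mm tall, about 0.15 kg: bare steel sides below, plain tan lid above; sides straight, so it can be gripped from above anywhere on them. Stands on the table lid up. Origin: centre of its underside; z up.
- tin_square: Closed, filled sweet tin, square, 54 x 54 mm, sides along its x and y, 36 mm tall, about 0.15 kg: bare steel sides below, plain tan lid above; sides straight, so it can be gripped from above anywhere on them. Stands on the table lid up. Origin: centre of its underside; z up.
- tin_oblong: Closed, filled sweet tin, oblong, 88 mm along its x by 38 mm along its y, 36 mm tall, about 0.15 kg: bare steel sides below, plain tan lid above; sides straight, so it can be gripped from above anywhere on them. Stands on the table lid up. Origin: centre of its underside; z up.
- tray_large_round: Tray fixed to the table: 110 x 110 mm, 18 mm tall, brown rim, white top with one centred well with a dark brown floor. The well is round, 76 mm in diameter (5 mm of room on every side of its tin), 10 mm deep, floor 8 mm above the table; the trays differ only in the well. Origin: centre of the underside, below the well's centre; z up.
- tray_small_round: Tray fixed to the table: 110 x 110 mm, 18 mm tall, brown rim, white top with one centred well with a dark brown floor. The well is round, 52 mm in diameter (5 mm of room on every side of its tin), 10 mm deep, floor 8 mm above the table; the trays differ only in the well. Origin: centre of the underside, below the well's centre; z up.
- tray_square: Tray fixed to the table: 110 x 110 mm, 18 mm tall, brown rim, white top with one centred well with a dark brown floor. The well is square, 64 x 64 mm, sides along the tray's x and y (5 mm of room on every side of its tin), 10 mm deep, floor 8 mm above the table; the trays differ only in the well. Origin: centre of the underside, below the well's centre; z up.
- tray_oblong: Tray fixed to the table: 110 x 110 mm, 18 mm tall, brown rim, white top with one centred well with a dark brown floor. The well is oblong, 98 mm along the tray's x by 48 mm along its y (5 mm of room on every side of its tin), 10 mm deep, floor 8 mm above the table; the trays differ only in the well. Origin: centre of the underside, below the well's centre; z up.
- dispenser: Bystander: pink desk tape dispenser with a roll of tape, 150 x 60 mm, 92 mm tall, loose, at the edge of the work. Origin: centre of its underside, long side along its x.
- gift_box: Bystander: finished gift box in dark brown paper with a tan band, 150 mm along its x by 80 mm, 45 mm tall, loose, at the edge of the work. Origin: centre of its underside.
Things that resemble listed ones, but are neither listed nor needed, are in the scene too. Leave any orange look-alike of the tin_square alone. Leave any turquoise look-alike of the tin_large_round alone.

How it is judged:
By the outcome, as a careful person would: the job done as asked, in the order asked, and still so for the second after the job is handed in, with the robot touching nothing.
It also fails if it takes over 109 s, if anything falls off the work surface, if the arm or the gripper's body presses on something with over 40 N, if the wrist force passes 120 N, or if a joint passes its speed limit or range.

## Working session

There is one attempt and no reset: what is moved stays moved. The work goes in short steps, Python scripts to look and compute and a tool call to move; the robot and the scene stay as the last step left them, time stands still between calls to the robot, and variables do not carry over. Pictures are saved under pics/ and viewed, at most 14 in all, crops included, and the job is handed in when it is done.

Besides the shell and the picture viewer there is one more tool, called after "Request:" as name(argument=value, ...), one argument or row to a line, values as JSON. servo_tool: Moves the arm, as the interface text tells. Its arguments: {"type":"object","properties":{"moves":{"type":"array"},"force":{"type":"number"}},"required":["moves"]}

```bash
mkdir -p pics; ls; python3 - <<'E'
from workcell import *
import cv2,numpy as np
o=get_obs();print(o, grasp_offset)
for c in("top","scene"):
    p,d=camera(c);cv2.imwrite(f"pics/{c}0.png",p[:,:,::-1]);k=calibration(c);print(c,k)
    R=np.array(k["R"]);t=np.array(k["t"])
    if c=="top":
      for n in["tin_large_round","tin_small_round","tin_square","tin_oblong","tray_large_round","tray_small_round","tray_square","tray_oblong","dispenser","gift_box"]:
        for r in recognise(n,c)[:4]: 
            x=np.array(r["xyz"]);K=np.array(k["camera_matrix"]);u=K@x;print(n,round(r["score"],2),(R.T@(x-t)).round(3),(u[:2]/u[2]).round())
E
```

```text
pics
{'time': 0.0, 'q': array([ 7.12184281e+01,  5.01105309e+00,  1.00347856e+01,  9.50995208e+01,
       -1.66789779e-03,  9.00013042e+01]), 'qd': array([-0.03597083, -0.01947736, -0.00391865, -0.00674635,  0.0108321 ,
       -0.04763046]), 'joint_efforts': array([-1.69666869e-04, -5.20388567e+01,  4.64805114e+01,  1.63569627e-02,
        1.37831626e-05,  6.21069532e-06]), 'ee_pos': array([0.17701337, 0.52049632, 0.23058649]), 'tcp_rot': array([-1.79924212e+02,  1.66962149e-03,  1.61217126e+02]), 'wrist_force': array([-0.9512468 , -0.23091304, -0.76909769]), 'torque': array([-0.01210633, -0.01276668, -0.01670109]), 'grasp_force': 0.0, 'opening': 0.08559510618080558} 0.0187
top {'camera_matrix': array([[490.21611926,   0.        , 254.45426583],
       [  0.        , 490.21611926, 195.02815355],
       [  0.        ,   0.        ,   1.        ]]), 'R': array([[ 0.01993335, -0.99979933, -0.00199251],
       [-0.99339702, -0.01958041, -0.1130441 ],
       [ 0.1129824 ,  0.0042327 , -0.99358797]]), 't': array([0.03969795, 0.53683622, 1.54678459])}
tin_large_round 0.7 [0.51  0.372 0.037]
[... 309 characters left out ...]
0.019] [225. 172.]
tray_small_round 0.74 [0.42  0.097 0.019] [239. 231.]
tray_square 0.63 [ 0.374 -0.286  0.02 ] [358. 248.]
tray_oblong 0.78 [0.35  0.279 0.016] [182. 252.]
dispenser 0.62 [ 0.666 -0.311  0.03 ] [367. 157.]
gift_box 0.7 [0.681 0.33  0.042] [169. 148.]
gift_box 0.26 [ 0.373 -0.288  0.018] [359. 248.]
scene {'camera_matrix': array([[461.83837413,   0.        , 261.50636826],
       [  0.        , 461.83837413, 195.91416904],
       [  0.        ,   0.        ,   1.        ]]), 'R': array([[ 0.71917299,  0.6948249 , -0.00292637],
       [ 0.59397726, -0.61696583, -0.51627916],
       [-0.36052909,  0.36955584, -0.85641536]]), 't': array([-0.39797058, -0.28231014,  1.54893313])}
```

```bash
python3 - <<'E'
import cv2
a=cv2.imread("pics/top0.png")[110:290,90:430]
cv2.imwrite("pics/top0z.png",cv2.resize(a,(800,424),interpolation=cv2.INTER_CUBIC))
E
```

```text
(no output)
```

View pics/top0z.png

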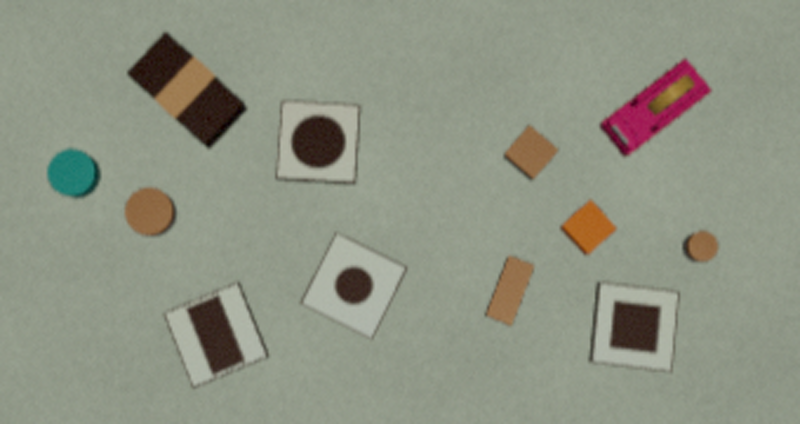

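View pics/scene0.png

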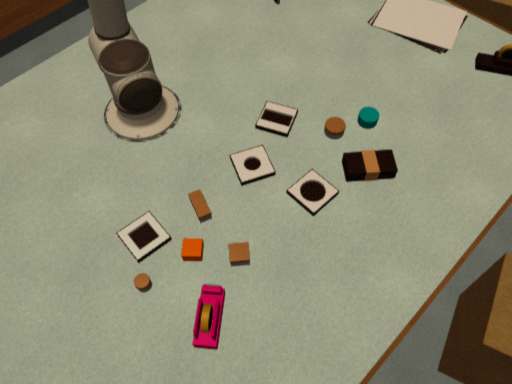

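The scene image shows the arm clear of the parts, and the top crop shows everything. The tan large round tin is at top pixel (154,201), with the turquoise look-alike at (120,183). The tan square tin is at (315,175), with the orange one at (340,207). The oblong tin is at (306,232) and the small round at (387,216). All four trays show distinct wells that match their names. Next I'll measure each by colour.

```bash
cat > h.py <<'E'
from workcell import *
import cv2,numpy as np
from scipy.ndimage import binary_fill_holes as fill
def topmeas(pic,guess,h,kind):
    """outline of tan lid / white tray round a guess, on plane z=h -> centre, size, long-side angle"""
    k=calibration("top");K,R,t=[np.array(k[i]) for i in("camera_matrix","R","t")]
    C=-R.T@t
    u=K@(R@np.array([*guess,h])+t);u=u[:2]/u[2]
    r=30; x0,y0=(u-r).astype(int); S=6
    a=cv2.resize(pic[y0:y0+2*r,x0:x0+2*r],None,fx=S,fy=S,interpolation=cv2.INTER_CUBIC)
    hsv=cv2.cvtColor(a,cv2.COLOR_RGB2HSV).astype(int)
    if kind=="tan": m=(hsv[...,1]>95)&(hsv[...,2]>70)&(hsv[...,0]<25)
    if kind=="white": m=(a.min(2)>172)
    if kind=="dark": m=(a.max(2)<90)
    n,l,s,c=cv2.connectedComponentsWithStats(m.astype(np.uint8))
    i=1+s[1:,4].argmax(); p=cv2.findContours((l==i).astype(np.uint8),0,1)[0]
    p=max(p,key=cv2.contourArea)[:,0]
    p=(p+.5)/S-.5+[x0,y0]
    d=np.c_[p,np.ones(len(p))]@np.linalg.inv(K).T@R
    w=C[:2]+d[:,:2]*((h-C[2])/d[:,2])[:,None]
    c,sz,an=cv2.minAreaRect((w*1000).astype(np.float32))
    if sz[0]<sz[1]: sz=sz[::-1];an+=90
    M=cv2.moments((w*1e3).astype(np.float32))
    return np.round(c,1),np.round([M["m10"]/M["m00"],M["m01"]/M["m00"]],1),np.round(sz,1),round(an%180,1)
E
python3 - <<'E'
from h import *
pic=cv2.cvtColor(cv2.imread("pics/top0.png"),cv2.COLOR_BGR2RGB)
print(pic[252,168:200].min(1))
T=dict(large=(.51,.372),small=(.476,-.374),square=(.598,-.141),oblong=(.42,-.116))
Y=dict(large=(.612,.146),small=(.42,.097),square=(.374,-.286),oblong=(.35,.279))
for n in T: print("tin",n,*topmeas(pic,T[n],.036,"tan"))
for n in T: print("tray",n,*topmeas(pic,Y[n],.018,"white"),"| well",*topmeas(pic,Y[n],.008,"dark"))
E
```

```text
[167 166 165 165 156 125  60  32  27  18  33  28  33  31  32  26  37  30
  31  33  44  91 152 165 167 169 166 167 166 168 162 138]
tin large [514.6 374.7] [514.8 374.5] [65.4 62.1] 54.5
tin small [ 482.6 -376.6] [ 482.3 -376.5] [40.4 38.4] 91.1
tin square [ 606.4 -143.9] [ 606.5 -143.9] [54.2 51.6] 140.0
tin oblong [ 417.7 -116.7] [ 417.9 -116.7] [85.9 36.9] 159.3Traceback (most recent call last):
  File "<stdin>", line 7, in <module>
  File "h.py", line 16, in topmeas
    i=1+s[1:,4].argmax(); p=cv2.findContours((l==i).astype(np.uint8),0,1)[0]
        ~~~~~~~~~~~~~~^^
ValueError: attempt to get argmax of an empty sequence
```

```bash
sed -i 's/a.min(2)>172/cv2.blur(a,(5,5)).min(2)>148/' h.py
python3 - <<'E'
from h import *
pic=cv2.cvtColor(cv2.imread("pics/top0.png"),cv2.COLOR_BGR2RGB)
print(np.median(pic[110:290,90:430],axis=(0,1)))
Y=dict(large=(.612,.146),small=(.42,.097),square=(.374,-.286),oblong=(.35,.279))
for n in Y: print("tray",n,*topmeas(pic,Y[n],.018,"white"),"| well",*topmeas(pic,Y[n],.008,"dark"))
E
```

```text
[146. 154. 137.]
tray large [619.  148.9] [618.9 148.9] [103.8 102.2] 87.7 | well [620.2 149.1] [620.4 149.4] [72.3 71. ] 91.4
tray small [420.6  94.6] [420.5  94.8] [103.7 103.3] 154.8 | well [421.3  95.2] [421.4  95.1] [47.5 47.4] 91.2
tray square [ 372.3 -289.9] [ 372.3 -289.7] [103.6 103.5] 84.4 | well [ 372.5 -291.5] [ 372.5 -291.5] [61.4 60.6] 84.0
tray oblong [334.6 317.2] [334.2 316.6] [103.4  26.9] 24.2 | well [350.1 282.9] [350.2 283. ] [94.7 45.7] 24.2
```

```bash
cat > go.py <<'E'
import sys
from workcell import *
import numpy as np
from scipy.spatial.transform import Rotation as Ro
def plan(x,y,z,yaw=None):
    o=get_obs();R=Ro.from_euler("xyz",o["tcp_rot"],degrees=True)
    yaw=o["tcp_rot"][2] if yaw is None else yaw
    G=Ro.from_euler("xyz",[180,0,yaw],degrees=True)
    turn=(R.inv()*G).as_rotvec(degrees=True); d=np.array([x,y,z])-o["ee_pos"]
    print("t",round(o["time"],2),"at",o["ee_pos"].round(4),o["tcp_rot"].round(1),"open",round(o["opening"],4),"gf",round(float(o["grasp_force"]),1),"| turn",turn.round(2),"then shift",G.inv().apply(d).round(4))
if __name__=="__main__": plan(*map(float,sys.argv[1:]))
E
python3 go.py .515 .3745 .12 161.2
```

```text
t 0.6 at [0.1771 0.5207 0.2313] [180.   -0.  161.2] open 0.0855 gf 0.0 | turn [ 0.   -0.    0.02] then shift [-0.367  -0.0295  0.1113]
```

Request:
servo_tool(
  moves=[
    [[0,0,0],[-0.0367,-0.003,0.011],100],
    [[0,0,0],[-0.0367,-0.003,0.011],100],
    [[0,0,0],[-0.0367,-0.003,0.011],100],
    [[0,0,0],[-0.0367,-0.003,0.011],100],
    [[0,0,0],[-0.0367,-0.003,0.011],100],
    [[0,0,0],[-0.0367,-0.003,0.011],100],
    [[0,0,0],[-0.0367,-0.003,0.011],100],
    [[0,0,0],[-0.0367,-0.003,0.011],100],
    [[0,0,0],[-0.0367,-0.003,0.011],100],
    [[0,0,0],[-0.0367,-0.003,0.011],100],
    [[0,0,0],[0,0,0],100],
    [[0,0,0],[0,0,0],100],
  ],
  force=40,
)

```text
time: 1.8
ee_pos: [0.5152, 0.3735, 0.1206]
tcp_rot: [-179.9, -0.0, 161.1]
wrist_force: [-0.6, 0.3, 1.4]
opening: 0.0854
grasp_force: 0.0
```

```bash
python3 go.py .515 .3745 .006 161.2; python3 - <<'E'
from h import *
k=calibration("wrist");p,d=camera("wrist");cv2.imwrite("pics/w1.png",p[:,:,::-1])
R,t=np.array(k["R"]),np.array(k["t"])
for f in(recognise,mark_of):
  for r in f("tin_large_round","wrist"): print(r["score"],(R.T@(np.array(r["xyz"])-t)).round(4))
E
```

```text
t 1.8 at [0.5152 0.3735 0.1206] [-179.9   -0.   161.1] open 0.0854 gf 0.0 | turn [-0.05 -0.05 -0.07] then shift [0.0005 0.0009 0.1146]
0.86 [0.5124 0.373  0.0342]
0.6 [0.5592 0.4825 0.0375]
0.95 [ 5.194e-01  3.754e-01 -5.000e-04]
0.66 [ 5.675e-01  4.886e-01 -5.000e-04]
```

View pics/w1.png

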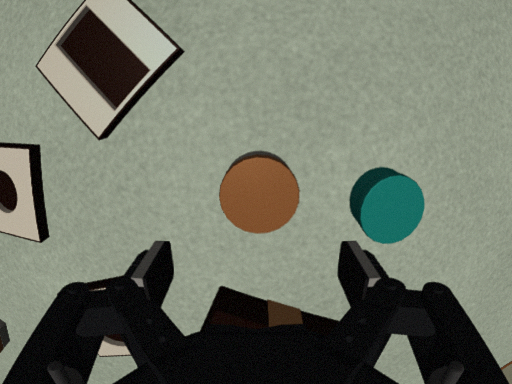

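The wrist view shows the tan lid at (259,193), centred between the fingers, and the turquoise tin clear of them at (388,208). Position agrees with the top camera, so I descend and close.

Request:
servo_tool(
  moves=[
    [[0,0,0],[0,0.001,0.03],100],
    [[0,0,0],[0,0,0.03],100],
    [[0,0,0],[0,0,0.025],100],
    [[0,0,0],[0,0,0.02],100],
    [[0,0,0],[0,0,0.0095],100],
    [[0,0,0],[0,0,0],100],
    [[0,0,0],[0,0,0],0],
    [[0,0,0],[0,0,0],0],
    [[0,0,0],[0,0,0],0],
    [[0,0,0],[0,0,0],0],
    [[0,0,0],[0,0,0],0],
    [[0,0,0],[0,0,0],0],
  ],
  force=40,
)

```text
time: 3.15
ee_pos: [0.5159, 0.3758, 0.0088]
tcp_rot: [179.9, 0.1, 161.2]
wrist_force: [-1.5, 0.2, 7.7]
opening: 0.0645
grasp_force: 45.2
```

```bash
python3 go.py .619 .149 .1 161.2
```

```text
t 3.15 at [0.5159 0.3758 0.0088] [1.799e+02 1.000e-01 1.612e+02] open 0.0645 gf 45.2 | turn [0.14 0.08 0.03] then shift [-0.1707 -0.1815 -0.0912]
```

Request:
servo_tool(
  moves=[
    [[0,0,0],[0,0,-0.02],0],
    [[0,0,0],[0,0,-0.035],0],
    [[0,0,0],[0,0,-0.035],0],
    [[0,0,0],[-0.02,-0.022,0],0],
    [[0,0,0],[-0.03,-0.032,0],0],
    [[0,0,0],[-0.03,-0.032,0],0],
    [[0,0,0],[-0.03,-0.032,0],0],
    [[0,0,0],[-0.03,-0.032,0],0],
    [[0,0,0],[-0.02,-0.0215,0],0],
    [[0,0,0],[-0.01,-0.01,0],0],
    [[0,0,0],[0,0,0],0],
    [[0,0,0],[0,0,0],0],
  ],
)

```text
time: 4.35
ee_pos: [0.6175, 0.1491, 0.0969]
tcp_rot: [180.0, -0.0, 161.2]
wrist_force: [0.1, -0.0, -0.9]
opening: 0.0643
grasp_force: 44.9
```

```bash
python3 go.py .619 .149 .0168 161.2; python3 - <<'E'
from h import *
p,d=camera("wrist");cv2.imwrite("pics/w2.png",p[:,:,::-1])
k=calibration("wrist");R,t=np.array(k["R"]),np.array(k["t"])
for n in("tin_large_round","tray_large_round"):
  for r in mark_of(n,"wrist"): print(n,r["score"],(R.T@(np.array(r["xyz"])-t)).round(4))
E
```

```text
t 4.35 at [0.6175 0.1491 0.0969] [180.   -0.  161.2] open 0.0643 gf 44.9 | turn [ 0.02 -0.01  0.01] then shift [-0.0014  0.0004  0.0801]
tin_large_round 0.83 [0.6208 0.1461 0.0879]
tin_large_round 0.39 [ 0.6112 -0.1453 -0.001 ]
tray_large_round 0.58 [ 0.6185  0.1508 -0.0008]
```

View pics/w2.png

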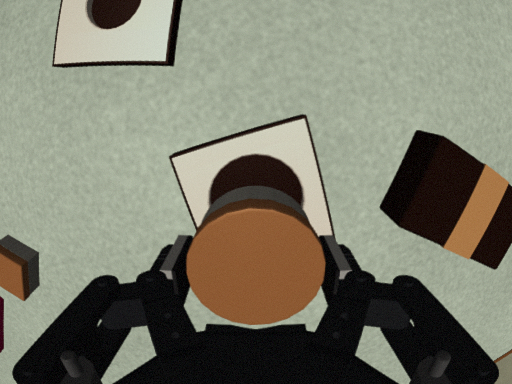

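Held tin at (255,265) is upright, over the round well at (255,190), and the marks agree within 4 mm. Lowering and releasing.

Request:
servo_tool(
  moves=[
    [[0,0,0],[-0.0014,0.0003,0.025],0],
    [[0,0,0],[0,0,0.025],0],
    [[0,0,0],[0,0,0.015],0],
    [[0,0,0],[0,0,0.01],0],
    [[0,0,0],[0,0,0.005],0],
    [[0,0,0],[0,0,0],0],
    [[0,0,0],[0,0,0],0],
  ],
)

```text
time: 5.2
ee_pos: [0.6196, 0.1486, 0.0177]
tcp_rot: [180.0, 0.1, 161.2]
wrist_force: [0.2, 0.3, -1.6]
opening: 0.0647
grasp_force: 44.7
```

Request:
servo_tool(
  moves=[
    [[0,0,0],[0,0,0],100],
    [[0,0,0],[0,0,0],100],
    [[0,0,0],[0,0,0],100],
    [[0,0,0],[0,0,0],100],
    [[0,0,0],[0,0,-0.02],100],
    [[0,0,0],[0,0,-0.04],100],
    [[0,0,0],[0,0,-0.04],100],
    [[0,0,0],[0,0,0],100],
  ],
)

```text
time: 6.0
ee_pos: [0.6216, 0.1489, 0.1234]
tcp_rot: [179.7, 0.4, 161.2]
wrist_force: [0.7, 0.6, 0.5]
opening: 0.0857
grasp_force: 0.0
```

```bash
python3 go.py .4825 -.3765 .12 50; python3 - <<'E'
from h import *
k=calibration("wrist");p,d=camera("wrist");cv2.imwrite("pics/w3.png",p[:,:,::-1])
R,t=np.array(k["R"]),np.array(k["t"])
for n in("tin_large_round","tray_large_round"):
  for r in mark_of(n,"wrist")[:2]: print(n,r["score"],(R.T@(np.array(r["xyz"])-t)).round(4))
E
```

```text
t 6.0 at [0.6216 0.1489 0.1234] [179.7   0.4 161.2] open 0.0857 gf 0.0 | turn [6.1000e-01 2.0000e-02 1.1122e+02] then shift [-0.4919  0.2312  0.0034]
tin_large_round 0.56 [0.6214 0.1459 0.007 ]
tray_large_round 0.61 [ 0.6104 -0.1446  0.0011]
```

View pics/w3.png

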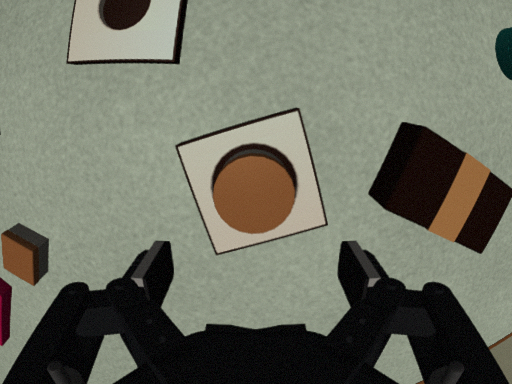

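The large tin sits flat inside its well (lid at (254,193)). Next I turn for the small tin.

Request:
servo_tool(
  moves=[
    [[0,0,8.55],[0,0,0],100],
    [[0,0,8.55],[0,0,0],100],
    [[0,0,8.55],[0,0,0],100],
    [[0,0,8.55],[0,0,0],100],
    [[0,0,8.55],[0,0,0],100],
    [[0,0,8.55],[0,0,0],100],
    [[0,0,8.55],[0,0,0],100],
    [[0,0,8.55],[0,0,0],100],
    [[0,0,8.55],[0,0,0],100],
    [[0,0,8.55],[0,0,0],100],
    [[0,0,8.55],[0,0,0],100],
    [[0,0,8.55],[0,0,0],100],
  ],
)

```text
time: 7.35
ee_pos: [0.6184, 0.1482, 0.1148]
tcp_rot: [-179.9, 0.1, 58.3]
wrist_force: [0.2, 0.1, -1.0]
opening: 0.0854
grasp_force: 0.0
```

```bash
python3 go.py .4825 -.3765 .12 50
```

```text
t 7.35 at [0.6184 0.1482 0.1148] [-1.799e+02  1.000e-01  5.830e+01] open 0.0854 gf 0.0 | turn [-0.11  0.12  8.27] then shift [-0.4892  0.2332 -0.0052]
```

Request:
servo_tool(
  moves=[
    [[0,0,8.3],[0,0,-0.003],100],
    [[0,0,0],[-0.0445,0.0212,0],100],
    [[0,0,0],[-0.0445,0.0212,0],100],
    [[0,0,0],[-0.0445,0.0212,0],100],
    [[0,0,0],[-0.0445,0.0212,0],100],
    [[0,0,0],[-0.0445,0.0212,0],100],
    [[0,0,0],[-0.0445,0.0212,0],100],
    [[0,0,0],[-0.0445,0.0212,0],100],
    [[0,0,0],[-0.0445,0.0212,0],100],
    [[0,0,0],[-0.0445,0.0212,0],100],
    [[0,0,0],[-0.0445,0.0212,0],100],
    [[0,0,0],[-0.0445,0.0212,0],100],
  ],
)

```text
time: 8.55
ee_pos: [0.4846, -0.3787, 0.118]
tcp_rot: [-179.9, -0.0, 50.3]
wrist_force: [1.2, -0.3, 0.3]
opening: 0.0852
grasp_force: 0.0
```

Request:
servo_tool(
  moves=[
    [[0,0,0],[0,0,0],100],
    [[0,0,0],[0,0,0],100],
  ],
)

```text
time: 8.75
ee_pos: [0.4849, -0.3778, 0.1178]
tcp_rot: [-179.8, -0.0, 50.2]
wrist_force: [-0.2, -0.1, 0.9]
opening: 0.0853
grasp_force: 0.0
```

```bash
python3 go.py .4825 -.3765 .0105 50; python3 - <<'E'
from h import *
k=calibration("wrist");p,d=camera("wrist");cv2.imwrite("pics/w4.png",p[:,:,::-1])
R,t=np.array(k["R"]),np.array(k["t"])
for n in("tin_small_round",):
  for r in mark_of(n,"wrist")[:2]: print(n,r["score"],(R.T@(np.array(r["xyz"])-t)).round(4))
E
```

```text
t 8.75 at [ 0.4849 -0.3778  0.1178] [-179.8   -0.    50.2] open 0.0853 gf 0.0 | turn [-0.18 -0.01  0.18] then shift [-0.0005 -0.0027  0.1073]
tin_small_round 0.55 [ 0.4844 -0.3794  0.0005]
```

Request:
servo_tool(
  moves=[
    [[0,0,0],[0,-0.0015,0.03],100],
    [[0,0,0],[0,0,0.03],100],
    [[0,0,0],[0,0,0.025],100],
    [[0,0,0],[0,0,0.015],100],
    [[0,0,0],[0,0,0.007],100],
    [[0,0,0],[0,0,0],0],
    [[0,0,0],[0,0,0],0],
    [[0,0,0],[0,0,0],0],
    [[0,0,0],[0,0,0],0],
    [[0,0,0],[0,0,0],0],
    [[0,0,0],[0,0,0],0],
    [[0,0,0],[0,0,0],0],
  ],
  force=40,
)

```text
time: 10.05
ee_pos: [0.4857, -0.3768, 0.0145]
tcp_rot: [179.9, -0.0, 50.3]
wrist_force: [-0.5, 0.8, 6.5]
opening: 0.0407
grasp_force: 40.5
```

```bash
python3 go.py .4205 .095 .1 50
```

```text
t 10.05 at [ 0.4857 -0.3768  0.0145] [179.9  -0.   50.3] open 0.0407 gf 40.5 | turn [ 0.15 -0.02  0.32] then shift [ 0.3195 -0.3532 -0.0855]
```

Request:
servo_tool(
  moves=[
    [[0,0,0],[0,0,-0.02],0],
    [[0,0,0],[0,0,-0.035],0],
    [[0,0,0],[0,0,-0.03],0],
    [[0,0,0],[0.015,-0.0165,0],0],
    [[0,0,0],[0.028,-0.031,0],0],
    [[0,0,0],[0.032,-0.0354,0],0],
    [[0,0,0],[0.032,-0.0354,0],0],
    [[0,0,0],[0.032,-0.0354,0],0],
    [[0,0,0],[0.032,-0.0354,0],0],
    [[0,0,0],[0.032,-0.0354,0],0],
    [[0,0,0],[0.032,-0.0354,0],0],
    [[0,0,0],[0.032,-0.0354,0],0],
  ],
)

```text
time: 11.25
ee_pos: [0.4276, 0.0193, 0.0983]
tcp_rot: [179.9, -0.0, 50.3]
wrist_force: [2.4, -0.5, -1.7]
opening: 0.0409
grasp_force: 41.0
```

Request:
servo_tool(
  moves=[
    [[0,0,0],[0.028,-0.031,0],0],
    [[0,0,0],[0.018,-0.02,0],0],
    [[0,0,0],[0.007,-0.007,0],0],
    [[0,0,0],[0,0,0],0],
    [[0,0,0],[0,0,0],0],
  ],
)

```text
time: 11.75
ee_pos: [0.4175, 0.0948, 0.0979]
tcp_rot: [180.0, 0.0, 50.3]
wrist_force: [-0.7, -0.9, -1.3]
opening: 0.0404
grasp_force: 41.0
```

```bash
python3 go.py .4205 .095 .0225 50; python3 - <<'E'
from h import *
k=calibration("wrist");p,d=camera("wrist");cv2.imwrite("pics/w5.png",p[:,:,::-1])
R,t=np.array(k["R"]),np.array(k["t"])
for n in("tin_small_round","tray_small_round"):
  for r in mark_of(n,"wrist")[:2]: print(n,r["score"],(R.T@(np.array(r["xyz"])-t)).round(4))
E
```

```text
t 11.75 at [0.4175 0.0948 0.0979] [180.    0.   50.3] open 0.0404 gf 41.0 | turn [0.02 0.01 0.31] then shift [0.002  0.0022 0.0754]
tin_small_round 0.73 [0.4162 0.0951 0.0836]
tray_small_round 0.59 [ 0.4239  0.094  -0.0022]
```

View pics/w5.png

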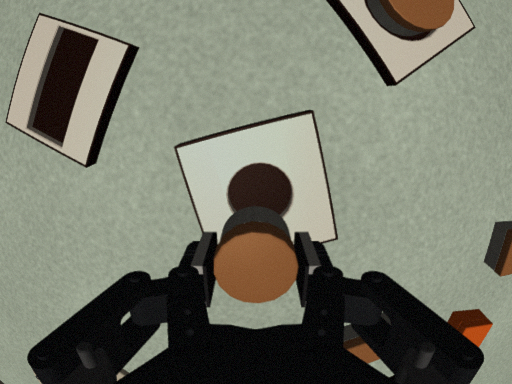

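The held small tin at (256,267) is upright. The well is at (260,192), so I add about 2 to 3 mm in tool x and y, then lower.

Request:
servo_tool(
  moves=[
    [[0,0,0.3],[0.003,0.0025,0.02],0],
    [[0,0,0],[0,0,0.02],0],
    [[0,0,0],[0,0,0.015],0],
    [[0,0,0],[0,0,0.01],0],
    [[0,0,0],[0,0,0.007],0],
    [[0,0,0],[0,0,0.0035],0],
    [[0,0,0],[0,0,0],0],
    [[0,0,0],[0,0,0],0],
  ],
)

```text
time: 12.7
ee_pos: [0.4216, 0.0963, 0.0228]
tcp_rot: [180.0, -0.0, 50.0]
wrist_force: [-0.2, 0.8, -2.7]
opening: 0.0409
grasp_force: 41.1
```

Request:
servo_tool(
  moves=[
    [[0,0,0],[0,0,0],80],
    [[0,0,0],[0,0,0],80],
    [[0,0,0],[0,0,0],80],
    [[0,0,0],[0,0,0],80],
    [[0,0,0],[0,0,-0.02],80],
    [[0,0,0],[0,0,-0.04],100],
    [[0,0,0],[0,0,-0.04],100],
    [[0,0,0],[0,0,0],100],
    [[0,0,0],[0,0,0],100],
  ],
)

```text
time: 13.6
ee_pos: [0.4217, 0.0964, 0.1231]
tcp_rot: [179.9, -0.1, 50.0]
wrist_force: [-0.6, -0.2, -1.5]
opening: 0.0856
grasp_force: 0.0
```

```bash
python3 go.py .606 -.144 .12 50; python3 - <<'E'
from h import *
k=calibration("wrist");p,d=camera("wrist");cv2.imwrite("pics/w6.png",p[:,:,::-1])
E
```

```text
t 13.6 at [0.4217 0.0964 0.1231] [ 1.799e+02 -1.000e-01  5.000e+01] open 0.0856 gf 0.0 | turn [ 0.07 -0.09  0.02] then shift [-0.0657  0.2957  0.0031]
```

View pics/w6.png

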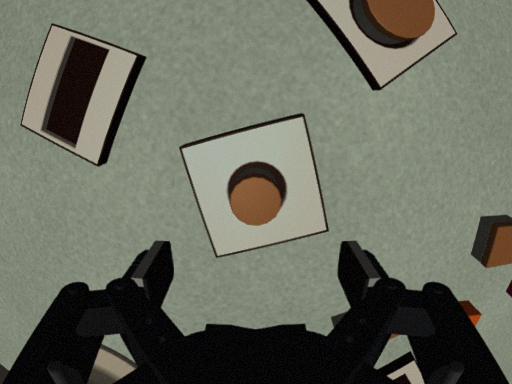

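Small tin is down inside its well (lid (256,202)). On to the square tin.

Request:
servo_tool(
  moves=[
    [[0,0,0],[-0.005,0.02,0],100],
    [[0,0,0],[-0.009,0.04,0],100],
    [[0,0,0],[-0.01,0.045,0],100],
    [[0,0,0],[-0.01,0.045,0],100],
    [[0,0,0],[-0.01,0.045,0],100],
    [[0,0,0],[-0.01,0.045,0],100],
    [[0,0,0],[-0.008,0.036,0],100],
    [[0,0,0],[-0.0037,0.0197,0],100],
    [[0,0,0],[0,0,0],100],
    [[0,0,0],[0,0,0],100],
    [[0,0,0],[0,0,0],100],
  ],
)

```text
time: 14.75
ee_pos: [0.6047, -0.1433, 0.1216]
tcp_rot: [-179.9, 0.0, 50.1]
wrist_force: [0.1, 0.3, 0.5]
opening: 0.0858
grasp_force: 0.0
```

```bash
python3 go.py .606 -.144 .0085 50; python3 - <<'E'
from h import *
k=calibration("wrist");p,d=camera("wrist");cv2.imwrite("pics/w7.png",p[:,:,::-1])
R,t=np.array(k["R"]),np.array(k["t"])
for n in("tin_square",):
  for r in mark_of(n,"wrist")[:2]: print(n,r["score"],(R.T@(np.array(r["xyz"])-t)).round(4))
E
```

```text
t 14.75 at [ 0.6047 -0.1433  0.1216] [-179.9    0.    50.1] open 0.0858 gf 0.0 | turn [-0.08  0.03  0.05] then shift [0.0003 0.0014 0.1131]
tin_square 0.91 [ 0.5091 -0.2235  0.0023]
tin_square 0.9 [ 6.094e-01 -1.455e-01 -5.000e-04]
```

View pics/w7.png

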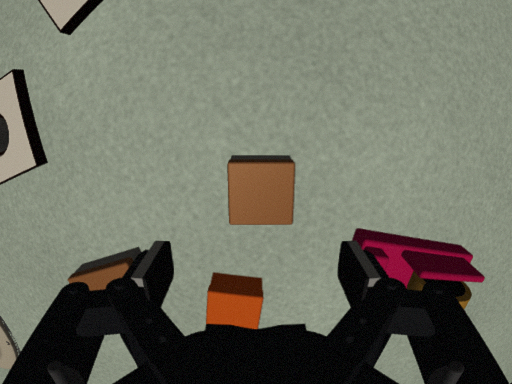

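The tan square is at (261,192), with its edges parallel to the pads. The orange one at (235,300) and the dispenser at (415,260) are clear of the fingers.

Request:
servo_tool(
  moves=[
    [[0,0,0],[0.001,0.002,0.03],100],
    [[0,0,0],[0,0,0.03],100],
    [[0,0,0],[0,0,0.028],100],
    [[0,0,0],[0,0,0.018],100],
    [[0,0,0],[0,0,0.007],100],
    [[0,0,0],[0,0,0],0],
    [[0,0,0],[0,0,0],0],
    [[0,0,0],[0,0,0],0],
    [[0,0,0],[0,0,0],0],
    [[0,0,0],[0,0,0],0],
    [[0,0,0],[0,0,0],0],
    [[0,0,0],[0,0,0],0],
  ],
  force=40,
)

```text
time: 16.05
ee_pos: [0.6086, -0.1447, 0.0111]
tcp_rot: [179.9, -0.1, 50.0]
wrist_force: [0.4, 0.8, 6.3]
opening: 0.0533
grasp_force: 43.8
```

Request:
servo_tool(
  moves=[
    [[0,0,0],[0,0,-0.02],0],
    [[0,0,0],[0,0,-0.035],0],
    [[0,0,0],[0,0,-0.035],0],
    [[0,0,0],[0,0,-0.01],0],
    [[0,0,-8.5],[0,0,0],0],
    [[0,0,-8.5],[0,0,0],0],
    [[0,0,-8.5],[0,0,0],0],
    [[0,0,-8.5],[0,0,0],0],
    [[0,0,0],[0,0,0],0],
    [[0,0,0],[0,0,0],0],
  ],
)

```text
time: 17.05
ee_pos: [0.6076, -0.1446, 0.1089]
tcp_rot: [-180.0, -0.0, 83.8]
wrist_force: [-0.8, -0.6, -1.0]
opening: 0.0532
grasp_force: 42.9
```

```bash
python3 go.py .3725 -.290 .1 84.2
```

```text
t 17.05 at [ 0.6076 -0.1446  0.1089] [-180.    -0.    83.8] open 0.0532 gf 42.9 | turn [-0.03 -0.   -0.44] then shift [-0.1684 -0.2192  0.0089]
```

Request:
servo_tool(
  moves=[
    [[0,0,-0.4],[-0.012,-0.016,0],0],
    [[0,0,0],[-0.022,-0.028,0],0],
    [[0,0,0],[-0.027,-0.035,0],0],
    [[0,0,0],[-0.027,-0.035,0],0],
    [[0,0,0],[-0.027,-0.035,0],0],
    [[0,0,0],[-0.025,-0.033,0],0],
    [[0,0,0],[-0.018,-0.023,0],0],
    [[0,0,0],[-0.0105,-0.0142,0],0],
    [[0,0,0],[0,0,0],0],
    [[0,0,0],[0,0,0],0],
    [[0,0,0],[0,0,0],0],
  ],
)

```text
time: 18.15
ee_pos: [0.3737, -0.2905, 0.1093]
tcp_rot: [180.0, -0.0, 84.4]
wrist_force: [0.4, 0.4, -1.1]
opening: 0.0533
grasp_force: 43.0
```

```bash
python3 go.py .3725 -.290 .0192 84.2; python3 - <<'E'
from h import *
k=calibration("wrist");p,d=camera("wrist");cv2.imwrite("pics/w8.png",p[:,:,::-1])
R,t=np.array(k["R"]),np.array(k["t"])
for n in("tin_square","tray_square"):
  for r in mark_of(n,"wrist")[:2]: print(n,r["score"],(R.T@(np.array(r["xyz"])-t)).round(4))
E
```

```text
t 18.15 at [ 0.3737 -0.2905  0.1093] [180.   -0.   84.4] open 0.0533 gf 43.0 | turn [ 0.01 -0.    0.18] then shift [ 0.0004 -0.0013  0.0901]
tin_square 0.62 [ 0.3767 -0.2901  0.0972]
tin_square 0.61 [ 0.5082 -0.2238  0.0044]
tray_square 0.72 [ 0.377  -0.2894 -0.0033]
```

View pics/w8.png

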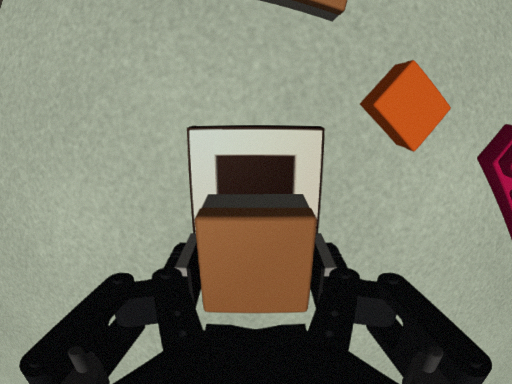

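Held square tin at (256,262) is aligned with the well at (255,175). Lowering.

Request:
servo_tool(
  moves=[
    [[0,0,0],[0.0005,-0.0007,0.03],0],
    [[0,0,0],[0,0,0.025],0],
    [[0,0,0],[0,0,0.015],0],
    [[0,0,0],[0,0,0.01],0],
    [[0,0,0],[0,0,0.007],0],
    [[0,0,0],[0,0,0.003],0],
    [[0,0,0],[0,0,0],0],
    [[0,0,0],[0,0,0],0],
  ],
)

```text
time: 19.1
ee_pos: [0.3728, -0.2906, 0.02]
tcp_rot: [180.0, 0.0, 84.4]
wrist_force: [-0.3, -0.2, -1.4]
opening: 0.0533
grasp_force: 42.9
```

Request:
servo_tool(
  moves=[
    [[0,0,0],[0,0,0],90],
    [[0,0,0],[0,0,0],90],
    [[0,0,0],[0,0,0],90],
    [[0,0,0],[0,0,0],90],
    [[0,0,0],[0,0,-0.02],90],
    [[0,0,0],[0,0,-0.04],100],
    [[0,0,0],[0,0,-0.04],100],
    [[0,0,0],[0,0,0],100],
  ],
)

```text
time: 19.9
ee_pos: [0.3743, -0.2918, 0.1248]
tcp_rot: [179.6, 0.2, 84.4]
wrist_force: [0.5, -0.0, 0.5]
opening: 0.0851
grasp_force: 0.0
```

Request:
servo_tool(
  moves=[
    [[0,0,8.55],[0,0,0],100],
    [[0,0,8.55],[0,0,0],100],
    [[0,0,8.55],[0,0,0],100],
    [[0,0,8.55],[0,0,0],100],
    [[0,0,8.55],[0,0,0],100],
    [[0,0,8.55],[0,0,0],100],
    [[0,0,8.55],[0,0,0],100],
    [[0,0,8.55],[0,0,0],100],
    [[0,0,8.55],[0,0,0],100],
    [[0,0,8.55],[0,0,0],100],
    [[0,0,8.55],[0,0,0],100],
    [[0,0,8.55],[0,0,0],100],
  ],
)

```text
time: 21.1
ee_pos: [0.3723, -0.2902, 0.1187]
tcp_rot: [-180.0, 0.0, -18.5]
wrist_force: [-0.5, 0.5, -0.5]
opening: 0.0854
grasp_force: 0.0
```

```bash
python3 go.py .418 -.1167 .12 -20.7; python3 - <<'E'
from h import *
p,d=camera("wrist");cv2.imwrite("pics/w9.png",p[:,:,::-1])
E
```

```text
t 21.1 at [ 0.3723 -0.2902  0.1187] [-180.     0.   -18.5] open 0.0854 gf 0.0 | turn [-0.01  0.03  2.16] then shift [-0.0186 -0.1785 -0.0013]
```

View pics/w9.png

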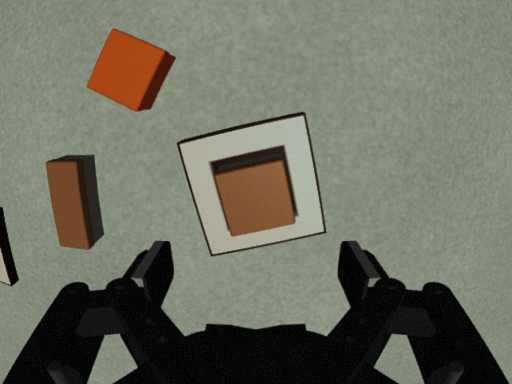

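Square tin is in its well, lid at (256,198). On to the oblong.

Request:
servo_tool(
  moves=[
    [[0,0,2.2],[0,0,0],100],
    [[0,0,0],[-0.002,-0.02,0],100],
    [[0,0,0],[-0.004,-0.035,0],100],
    [[0,0,0],[-0.004,-0.04,0],100],
    [[0,0,0],[-0.004,-0.04,0],100],
    [[0,0,0],[-0.003,-0.03,0],100],
    [[0,0,0],[-0.0016,-0.0135,0],100],
    [[0,0,0],[0,0,0],100],
    [[0,0,0],[0,0,0],100],
    [[0,0,0],[0,0,0],100],
  ],
)

```text
time: 22.15
ee_pos: [0.4098, -0.1371, 0.1193]
tcp_rot: [-179.1, 0.0, -19.0]
wrist_force: [1.2, -0.6, -0.3]
opening: 0.0852
grasp_force: 0.0
```

```bash
python3 go.py .418 -.1167 .011 -20.7; python3 - <<'E'
from h import *
k=calibration("wrist");p,d=camera("wrist");cv2.imwrite("pics/w10.png",p[:,:,::-1])
R,t=np.array(k["R"]),np.array(k["t"])
for n in("tin_oblong",):
  for r in mark_of(n,"wrist")[:2]: print(n,r["score"],(R.T@(np.array(r["xyz"])-t)).round(4))
E
```

```text
t 22.15 at [ 0.4098 -0.1371  0.1193] [-179.1    0.   -19. ] open 0.0852 gf 0.0 | turn [-0.89  0.02  1.72] then shift [ 0.0004 -0.022   0.1083]
tin_oblong 0.9 [ 4.178e-01 -1.202e-01 -1.000e-04]
```

View pics/w10.png

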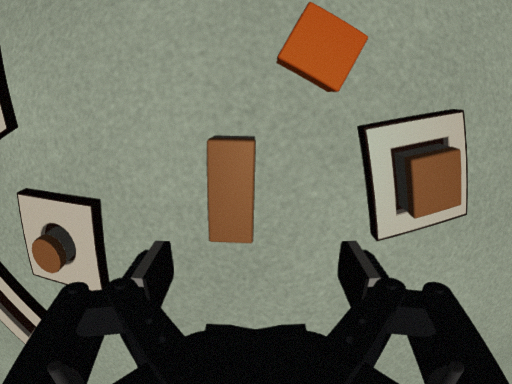

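The oblong at (231,190) shows the arm stopped about 22 mm short, because a row was limited. Correcting.

Request:
servo_tool(
  moves=[
    [[0,0,0],[0,0,0],100],
    [[0,0,0],[0,0,0],100],
  ],
)

```text
time: 22.45
ee_pos: [0.4099, -0.1365, 0.1194]
tcp_rot: [-179.1, 0.0, -18.9]
wrist_force: [-0.9, 0.7, -0.6]
opening: 0.0854
grasp_force: 0.0
```

```bash
python3 go.py .418 -.118 .011 -20.7; python3 -c "
from workcell import *;print(get_obs()['q'].round(1))"
```

```text
t 22.45 at [ 0.4099 -0.1365  0.1194] [-179.1    0.   -18.9] open 0.0854 gf 0.0 | turn [-0.9   0.03  1.75] then shift [ 0.001  -0.0202  0.1084]
[-19.  -12.  -18.4  83.6   0.9 179.9]
```

Joint 6 is at its limit, so I use the half-turned grasp instead (yaw 159).

Request:
servo_tool(
  moves=[
    [[0,0,-8.5],[0,0,0],100],
    [[0,0,-8.5],[0,0,0],100],
    [[0,0,-8.5],[0,0,0],100],
    [[0,0,-8.5],[0,0,0],100],
    [[0,0,-8.5],[0,0,0],100],
    [[0,0,-8.5],[0,0,0],100],
    [[0,0,-8.5],[0,0,0],100],
    [[0,0,-8.5],[0,0,0],100],
    [[0,0,-8.5],[0,0,0],100],
    [[0,0,-8.5],[0,0,0],100],
    [[0,0,-8.5],[0,0,0],100],
  ],
)

```text
time: 23.55
ee_pos: [0.41, -0.1363, 0.1194]
tcp_rot: [179.9, -0.9, 74.9]
wrist_force: [0.7, 0.9, 0.6]
opening: 0.0856
grasp_force: 0.0
```

Request:
servo_tool(
  moves=[
    [[0,0,-8.5],[0,0,0],100],
    [[0,0,-8.5],[0,0,0],100],
    [[0,0,-8.5],[0,0,0],100],
    [[0,0,-8.5],[0,0,0],100],
    [[0,0,-8.5],[0,0,0],100],
    [[0,0,-8.5],[0,0,0],100],
    [[0,0,-8.5],[0,0,0],100],
    [[0,0,-8.5],[0,0,0],100],
    [[0,0,-8.5],[0,0,0],100],
    [[0,0,0],[0,0,0],100],
  ],
)

```text
time: 24.55
ee_pos: [0.41, -0.1363, 0.1194]
tcp_rot: [179.1, -0.2, 151.2]
wrist_force: [-0.2, 0.2, -0.3]
opening: 0.0857
grasp_force: 0.0
```

```bash
python3 go.py .418 -.118 .12 159.3
```

```text
t 24.55 at [ 0.41   -0.1363  0.1194] [179.1  -0.2 151.2] open 0.0857 gf 0.0 | turn [ 0.89 -0.09 -8.09] then shift [-0.001   0.0199 -0.0006]
```

Request:
servo_tool(
  moves=[
    [[0,0,-8.1],[0,0,0],100],
    [[0.9,0,0],[0,0.01,0],100],
    [[0,0,0],[-0.001,0.01,0],100],
    [[0,0,0],[0,0,0],100],
    [[0,0,0],[0,0,0],100],
  ],
)

```text
time: 25.05
ee_pos: [0.4181, -0.1177, 0.1195]
tcp_rot: [180.0, -0.0, 159.1]
wrist_force: [0.1, -0.9, 0.0]
opening: 0.0851
grasp_force: 0.0
```

```bash
python3 go.py .418 -.118 .011 159.3
```

```text
t 25.05 at [ 0.4181 -0.1177  0.1195] [180.   -0.  159.1] open 0.0851 gf 0.0 | turn [ 0.01 -0.05 -0.17] then shift [-0.     -0.0003  0.1085]
```

Request:
servo_tool(
  moves=[
    [[0,0,-0.2],[0,0,0.03],100],
    [[0,0,0],[0,0,0.03],100],
    [[0,0,0],[0,0,0.025],100],
    [[0,0,0],[0,0,0.017],100],
    [[0,0,0],[0,0,0.0065],100],
    [[0,0,0],[0,0,0],0],
    [[0,0,0],[0,0,0],0],
    [[0,0,0],[0,0,0],0],
    [[0,0,0],[0,0,0],0],
    [[0,0,0],[0,0,0],0],
    [[0,0,0],[0,0,0],0],
    [[0,0,0],[0,0,0],0],
  ],
  force=40,
)

```text
time: 26.25
ee_pos: [0.4188, -0.1181, 0.0123]
tcp_rot: [180.0, 0.1, 159.4]
wrist_force: [0.2, 0.7, 7.1]
opening: 0.0371
grasp_force: 41.5
```

Request:
servo_tool(
  moves=[
    [[0,0,0],[0,0,-0.02],0],
    [[0,0,0],[0,0,-0.035],0],
    [[0,0,0],[0,0,-0.03],0],
    [[0,0,-7.5],[0,0,0],0],
    [[0,0,-7.5],[0,0,0],0],
    [[0,0,-7.5],[0,0,0],0],
    [[0,0,-7.5],[0,0,0],0],
    [[0,0,-7.5],[0,0,0],0],
    [[0,0,-7.4],[0,0,0],0],
    [[0,0,0],[0,0,0],0],
    [[0,0,0],[0,0,0],0],
  ],
)

```text
time: 27.35
ee_pos: [0.418, -0.1179, 0.0961]
tcp_rot: [180.0, -0.0, -155.9]
wrist_force: [0.1, 0.1, -1.7]
opening: 0.0372
grasp_force: 40.7
```

```bash
python3 go.py .350 .282 .1 204.2
```

```text
t 27.35 at [ 0.418  -0.1179  0.0961] [ 180.    -0.  -155.9] open 0.0372 gf 40.7 | turn [ 0.03 -0.03 -0.13] then shift [-0.1019  0.3926 -0.0039]
```

Request:
servo_tool(
  moves=[
    [[0,0,0],[-0.005,0.0193,0],0],
    [[0,0,0],[-0.009,0.0345,0],0],
    [[0,0,0],[-0.0105,0.0405,0],0],
    [[0,0,0],[-0.0105,0.0405,0],0],
    [[0,0,0],[-0.0105,0.0405,0],0],
    [[0,0,0],[-0.0105,0.0405,0],0],
    [[0,0,0],[-0.0105,0.0405,0],0],
    [[0,0,0],[-0.0105,0.0405,0],0],
    [[0,0,0],[-0.0105,0.0405,0],0],
    [[0,0,0],[-0.0085,0.033,0],0],
    [[0,0,0],[-0.0059,0.0224,0],0],
    [[0,0,0],[0,0,0],0],
  ],
)

```text
time: 28.55
ee_pos: [0.3488, 0.2843, 0.096]
tcp_rot: [179.9, -0.0, -155.7]
wrist_force: [0.4, -0.4, -2.4]
opening: 0.0371
grasp_force: 40.8
```

Request:
servo_tool(
  moves=[
    [[0,0,0],[0,0,0],0],
    [[0,0,0],[0,0,0],0],
  ],
)

```text
time: 28.75
ee_pos: [0.3495, 0.2814, 0.0962]
tcp_rot: [180.0, -0.0, -155.8]
wrist_force: [-0.4, 0.4, -1.9]
opening: 0.0372
grasp_force: 40.8
```

```bash
python3 go.py .350 .282 .0203 204.2; python3 - <<'E'
from h import *
k=calibration("wrist");p,d=camera("wrist");cv2.imwrite("pics/w11.png",p[:,:,::-1])
R,t=np.array(k["R"]),np.array(k["t"])
for n in("tin_oblong","tray_oblong"):
  for r in mark_of(n,"wrist")[:2]: print(n,r["score"],(R.T@(np.array(r["xyz"])-t)).round(4))
E
```

```text
t 28.75 at [0.3495 0.2814 0.0962] [ 180.    -0.  -155.8] open 0.0372 gf 40.8 | turn [ 0.01 -0.04 -0.02] then shift [-0.0008  0.0004  0.0759]
tin_oblong 0.63 [0.3461 0.2772 0.0816]
```

View pics/w11.png

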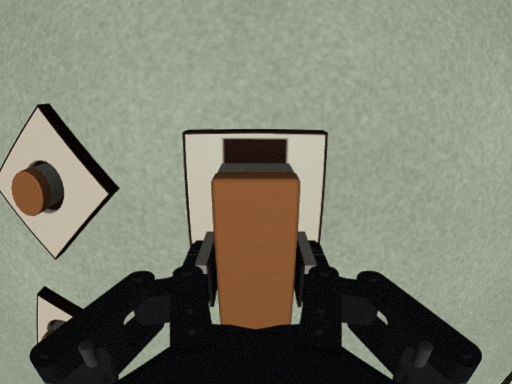

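Oblong tin at (255,250) is aligned with the well at (255,150) and parallel to it. Lowering.

Request:
servo_tool(
  moves=[
    [[0,0,0],[-0.001,0.0004,0.02],0],
    [[0,0,0],[0,0,0.02],0],
    [[0,0,0],[0,0,0.016],0],
    [[0,0,0],[0,0,0.01],0],
    [[0,0,0],[0,0,0.007],0],
    [[0,0,0],[0,0,0.003],0],
    [[0,0,0],[0,0,0],0],
    [[0,0,0],[0,0,0],0],
  ],
)

```text
time: 29.7
ee_pos: [0.3505, 0.283, 0.0208]
tcp_rot: [180.0, 0.0, -155.7]
wrist_force: [0.1, 0.5, -2.4]
opening: 0.037
grasp_force: 40.9
```

Request:
servo_tool(
  moves=[
    [[0,0,0],[0,0,0],80],
    [[0,0,0],[0,0,0],80],
    [[0,0,0],[0,0,0],80],
    [[0,0,0],[0,0,0],80],
    [[0,0,0],[0,0,-0.02],80],
    [[0,0,0],[0,0,-0.04],100],
    [[0,0,0],[0,0,-0.04],100],
    [[0,0,0],[0.01,0.04,-0.02],100],
    [[0,0,0],[0.01,0.045,-0.02],100],
    [[0,0,0],[0.01,0.045,-0.02],100],
    [[0,0,0],[0.01,0.045,0],100],
    [[0,0,0],[0,0,0],100],
  ],
)

```text
time: 30.9
ee_pos: [0.2393, 0.4289, 0.1804]
tcp_rot: [179.9, 0.0, -155.4]
wrist_force: [0.6, -0.8, -0.9]
opening: 0.0852
grasp_force: 0.0
```

```bash
python3 go.py .350 .282 .02 204.2; python3 - <<'E'
from h import *
p,d=camera("top")
a=p[110:290,90:430,::-1];cv2.imwrite("pics/top9.png",cv2.resize(a,(800,424),interpolation=cv2.INTER_CUBIC))
for n,g in dict(large=(.619,.149),small=(.4205,.095),square=(.3725,-.29),oblong=(.35,.282)).items():
    print(n,*topmeas(p,g,.044,"tan"))
    k=calibration("top");K,R,t=[np.array(k[i]) for i in("camera_matrix","R","t")]
    C=-R.T@t
    h=[]
    for s in((-1,0),(1,0),(0,-1),(0,1)):   # lid height on four sides
        u=K@(R@np.array([g[0]+.013*s[0],g[1]+.013*s[1],.044])+t);u=(u[:2]/u[2]).round().astype(int)
        z=np.median(d[u[1]-1:u[1]+2,u[0]-1:u[0]+2]);P=R.T@(z*np.linalg.inv(K)@[*u,1]-t);h.append(round(P[2],4))
    print("  lid z",h)
E
```

```text
t 30.9 at [0.2393 0.4289 0.1804] [ 179.9    0.  -155.4] open 0.0852 gf 0.0 | turn [0.11 0.   0.36] then shift [-0.0408 -0.1793  0.1604]
large [616.9 147.8] [616.9 147.7] [67.4 65. ] 91.1
  lid z [np.float64(0.0437), np.float64(0.0439), np.float64(0.0446), np.float64(0.0414)]
small [419.8  94.3] [419.7  94.2] [44.2 43.8] 1.2
  lid z [np.float64(0.0433), np.float64(0.0454), np.float64(0.0463), np.float64(0.0462)]
square [ 371.7 -288.5] [ 371.7 -288.5] [57.  54.1] 174.4
  lid z [np.float64(0.0459), np.float64(0.044), np.float64(0.0452), np.float64(0.0451)]
oblong [349.4 281.2] [349.4 281.3] [91.  38.5] 24.2
  lid z [np.float64(0.0444), np.float64(0.045), np.float64(0.0464), np.float64(0.0439)]
```

View pics/top9.png

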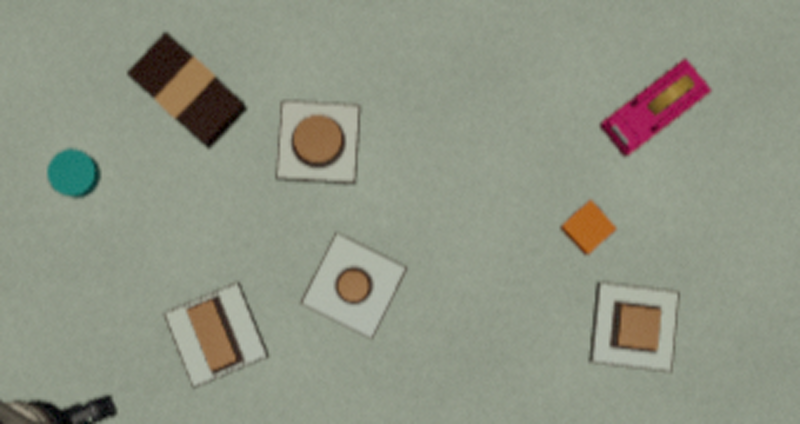

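The top view shows all four lids level at about 44 mm, centred in their wells to within 2 mm. The bystanders and look-alikes haven't moved, and the arm is clear.

```bash
python3 -c "
from workcell import *;print(job_done())"
```

```text
the job is handed in; nothing more can be done
None
```

All four tins are set lid up and flat in their matching trays, with the dispenser, gift box and look-alikes left where they were; I handed the job in at about 31 s, and it did not report a verdict.

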